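# Find and mark the high spot of a pulley

### The arm

A 6-joint arm with a two-finger parallel gripper is mounted at the origin on the work surface. World frame = base frame: x ahead of the robot, y to its left, z up, the work surface at z = 0. Lengths are in m, angles in degrees, forces in N, time in s.
With the tool pointing down it reaches from about 0.25 to 0.725 m from the base axis. Payload 9.7 kg.
Tool frame: the origin (TCP) lies at the very end of the fingers, on their centre line; the grasp point (between the pads) lies 19 mm behind it; z points along the fingers, y is the line along which they close (so a half turn about z gives the same grasp; the last joint's range is limited). The gripper opens to 85 mm and grips with 20 to 120 N. Pads are 22 mm wide; open, the fingers measure 114 mm over their backs; the gripper's body (76 mm by 85 mm) begins 54 mm behind the grasp point. The pads swing forward as they close: fully open they stand 13 mm farther back than shut.
Start: joints at [-72.766, 4.979, 10.078, 95.1, 0, 90], TCP at [0.163, -0.525, 0.194] pointing down, gripper open.
Joint ranges: [-179.16, 179.16], [-48.56, 103.87], [-65.8, 70.77], [-126.05, 130.52], [-82.76, 87.17], [-180, 180]. Speed limits (degrees/s): [127.2, 127.2, 147.25, 180, 180, 180].

### API

Orientations are given as [roll, pitch, yaw] about the fixed x, y, z axes, in that order (R = Rz(yaw) Ry(pitch) Rx(roll)).
In Python, from workcell import bot, viewer, finder gives the robot as it stands. The module is installed in compiled form; this text tells all that it offers.
- The arm moves only by the shell command python3 -m inch 'ROWS' [FORCE]. ROWS is JSON, a list that holds one entry, the list of rows, each a list of 7 numbers: the opening in per cent of the stroke, from 0 (shut) to 100 (fully open), then the shift along the tool's x, y, z in mm, then the turn, a rotation vector about the tool's x, y, z in degrees. In form: [[[grip, tx, ty, tz, ax, ay, az], ...]]. A call has 1 to 8 rows; each row shifts and turns the commanded pose from where the row before left it, along the tool's axes as they then stand; what a row does not reach is not made up. A row lasts 1/8 s, in which the tool goes at most 62.5 mm and 10.7 degrees, less where a joint would pass 70% of its speed; a pose out of reach is approached as far as the arm can. A call with a gripper value outside its range is refused whole. The fingers move at their own pace and stop on an object; FORCE is the grip in N (left out, the last holds). Time passes only in rows, so rows that do not move let the fingers close. It gives the time, the measured TCP pose, the force, the opening and the grip force at its end, in the units of the state.
- bot.get_obs(): the state, without advancing time (a new reading comes with each control period).
- viewer.camera(name): name is "scene" or "top"; returns a dict with "pixels" (480x640x3 uint8, red, green, blue), "vfov" (degrees; the focal length in pixels is half the picture's height over the tangent of half this angle, whatever the lens; pixels are square), "cx", "cy" (the principal point, pixels), "k1" (the pictures are not rectified: a ray, as slopes to the right and down, at radius r is drawn at 1 + k1 r^2 times it, then the intrinsics apply), "R" (3x3) and "t" (3): a world point X has camera coordinates R X + t. Camera axes: x right, y down, z forward; pixel columns grow to the right and rows downward; lengths in m; the calibration is good to about 2 mm. A picture is of the moment at which its call begins. There is no depth.
- bot.job_done(): hands the job in; it is judged then, once.
Trained networks look in the newest picture that a camera, given by its name, has taken for a name from the list of things; names that differ only in an ending like _2 or _b are one class to them, and where a whole thing is asked for, a point or a joint stands for the part that bears it (a point fixed in the world has none). Each returns a list of dicts, best first, with "conf" (0 to 1); they miss things now and then, are a little off and sometimes report something else, mostly with a low value. They report only what shows in the picture. A call takes as long as a camera call.
- finder.outline_of(camera, thing): "pixels" (480x640 bool, what is visible of it) and "extent" ([centre column, centre row, width, height] in pixels, round what is visible of it).
- finder.mark_of(camera, thing): "position" ([column, row] in pixels: a listed point, or the origin of a listed thing).
The state is a dict: "time": time; "q": joint angles; "qd": joint speeds; "joint_efforts": joint torques, N m; "ee_pos": TCP position; "tcp_rot": TCP orientation; "wrist_force": force on the tool from outside, world axes, zero at the start; "torque": the same for the moment, N m; "opening": finger opening in m; "grasp_force": force on a finger pad.
Only numpy, scipy, OpenCV 4.12 (cv2) and the standard library are available. Lean on these libraries where they do the work, as an engineer would, in place of code of your own. Each camera call takes 0.05 s, during which the arm holds its last target. There are 200 camera calls.

### The job

The pulley clamped on the truing stand has one high spot somewhere on its rim: take the crank handle and turn the pulley slowly, never letting it fly round, until the crest of the high spot is right at the tip of the spring pointer, and stop it there. Then gently stand the steel marker upright on the pulley's flat rim, right in front of the pointer, and leave it all at rest. Turn the pulley by its crank only, do not push the pointer back, and leave the other things on the bench where they are.

Things in the scene. Friction and masses are not known exactly. Their poses are not given: they have to be found in the camera images.
- stand: Truing stand, fixed to the bench, placed and turned differently each time: a dark plate 170 x 200 x 16 mm with a bearing column in its middle and a bracket at its -y side that carries the pointer. Origin on the pulley's axis at bench height, z up; the pointer lies along its -y.
- wheel_axis (a point): Point on the pulley's upright axis, at the height of the pulley's flat top face (82 mm above the bench).
- pulley: Aluminium disc, 80 mm in radius, 22 mm thick; origin on its axis at bench height. One smooth bulge on its rim, 3 mm high at the crest, runs out about 0.18 rad to either side. It is clamped to the crank at an unknown angle: no reading shows where the bulge is. The bulge starts at least 0.45 rad from the pointer; once it is there, the crank points at least 1.6 rad away from the pointer.
- crank (a joint): Crank (and pulley) angle, rad, growing counter-clockwise from above; 0 = pointing at the pointer; turns both ways, two turns from 0. Friction takes 0.3 N m (about 5 to 6 N at the handle) all round, so it stays where left, also on the crest; climbing the bulge takes half as much again or more, the crest just the friction, the far side less than half of it. Never faster than 2 rad/s (a turn in 3 s).
- handle_mid (a point): Middle of the crank handle, 123.5 mm above the bench: an upright black sleeve 18 mm in diameter, 45 mm tall (heights 101 to 146 mm), free to spin on its pin, 50 mm from the pulley's axis. The crank bar below is 18 mm wide, its top at 99 mm; the nut on the axis reaches 102 mm.
- pointer_tip (a point): Tip of the spring pointer, a steel rod 8 mm thick with a round tip, pressed along the stand's +y on the rim (71 mm above the bench) with 4.5 N, 9 N at the crest. Distance from the axis: 80 mm on the round rim, nearly 83 mm on the bulge's crest (noisy). Its guide block, 24 mm wide, top at 81 mm, starts 40 mm behind the tip.
- mark_spot (a point): The place for the marker: a point fixed to the stand, on the level of the pulley's top face (82 mm above the bench), 64 mm from the axis straight towards the pointer (20 mm inside the pointer's tip).
- marker: Loose plain steel marker, 80 g: a round foot 28 mm in diameter and 10 mm tall, with a round grip 18 mm in diameter above it up to 32 mm. Origin at the centre of its underside, z up. It starts standing on the bench to the right of the stand, between the other bits.
- bearing: Bystander: loose steel ball bearing, a ring 42 mm across, 14 mm tall, with a 20 mm hole.
- bracket: Bystander: loose aluminium angle bracket, 50 x 90 mm, 49 mm tall.
- spare_pulley: Bystander: loose small grooved pulley, 70 mm across, 28 mm tall.
- motor: Bystander: small dark electric motor lying down, 150 mm long, 86 mm tall.
- driver: Bystander: screwdriver lying on the bench.

How it is judged (in metres and radians):
On the way, in this order (a step that is already met when the one before it is completed fails the run):
1. the pulley has been turned by the crank to its high spot under the pointer and stopped there, with the marker not yet on it (y of pointer_tip in the frame of stand below -0.082 m and velocity of joint crank between -0.08 and 0.08 rad/s and horizontal distance between marker and mark_spot above 0.06 m), for 0.3 s.
2. the marker stands on the rim in front of the pointer (horizontal distance between marker and mark_spot below 0.014 m and z of marker in the frame of mark_spot between -0.003 and 0.003 m and y of pointer_tip in the frame of stand below -0.082 m), for 0.2 s.
At the end, for the whole second after the job is handed in: The pulley rests with its high spot at the pointer (pointer tip pushed out over 82 mm from the axis, crest within about 0.1 rad); the marker stands upright (0.1 rad) and at rest on the pulley's top face (3 mm in height), its centre within 14 mm of the mark spot (all of step 2 and velocity of joint crank between -0.05 and 0.05 rad/s and angle between marker's own z axis and vertical below 0.1 rad and linear speed of marker below 0.02 m/s); the robot touches nothing.
It fails at once if the pulley turns faster than 2 rad/s (velocity of joint crank above 2 rad/s or velocity of joint crank below -2 rad/s).
It fails at once if the pointer is pushed back more than 5 mm, farther than the bulge ever does (y of pointer_tip in the frame of stand below -0.085 m).
It fails at once if the robot turns the pulley by its rim or face (more than 5 N on it) (contact force between any of the fingers, the arm and pulley above 5 N).
It fails at once if the marker is pressed onto the pulley with more than 25 N (contact force between marker and pulley above 25 N).
It fails at once if a bystander is moved by more than 20 mm (distance of any of bearing, bracket, spare_pulley, motor, driver from where it was at the start of the episode above 0.02 m).
It also fails if it takes over 72 s, if anything falls off the work surface, if the arm or the gripper's body presses on something with over 40 N, if the wrist force passes 120 N, or if a joint passes its speed limit or range.

## Working session

There is one attempt and no reset: what is moved stays moved. The work goes in short steps, Python scripts to look and compute and a shell command to move; the robot and the scene stay as the last step left them, time stands still between calls to the robot, and variables do not carry over. Pictures are saved under pics/ and viewed, at most 10 in all, crops included, and the job is handed in when it is done.

```bash
mkdir -p pics; cat > h.py <<'E'
import numpy as np, cv2
from workcell import bot, viewer, finder
def cam(n): return viewer.camera(n)
def ray(c,px):
    f=240/np.tan(np.radians(c["vfov"]/2)); u=(np.array(px,float)-[c["cx"],c["cy"]])/f
    s=u.copy()
    for _ in range(20): s=u/(1+c["k1"]*(s@s))
    R=np.array(c["R"]);t=np.array(c["t"])
    return -R.T@t, R.T@np.array([s[0],s[1],1])
def atz(c,px,z):
    o,d=ray(c,px); return o+d*(z-o[2])/d[2]
def two(a,pa,b,pb):
    o1,d1=ray(a,pa);o2,d2=ray(b,pb)
    A=np.stack([d1,-d2],1);k=np.linalg.lstsq(A,o2-o1,rcond=None)[0]
    p,q=o1+k[0]*d1,o2+k[1]*d2
    return (p+q)/2,np.linalg.norm(p-q)
def proj(c,X):
    f=240/np.tan(np.radians(c["vfov"]/2));p=np.array(c["R"])@np.array(X)+np.array(c["t"]);s=p[:2]/p[2]
    return s*(1+c["k1"]*(s@s))*f+[c["cx"],c["cy"]]
def save(c,n): cv2.imwrite(f"pics/{n}.png",c["pixels"][:,:,::-1])
E
python3 - <<'E'
from h import *
np.set_printoptions(precision=4,suppress=True)
a=cam("top");b=cam("scene")
cv2.imwrite("pics/a.png",cv2.resize(np.vstack([a["pixels"],b["pixels"]])[:,:,::-1],(400*1,600)))
save(a,"top0");save(b,"sc0")
Z=dict(wheel_axis=.082,handle_mid=.1235,pointer_tip=.071,mark_spot=.082,marker=0,bearing=0,bracket=0,spare_pulley=0,motor=0,driver=0,stand=0)
for n,z in Z.items():
    ra=finder.mark_of("top",n);rb=finder.mark_of("scene",n)
    s=n
    if ra: s+=f" top {ra[0]['conf']:.2f} {np.round(ra[0]['position'],1)} {atz(a,ra[0]['position'],z)}"
    if rb: s+=f" sc {rb[0]['conf']:.2f} {np.round(rb[0]['position'],1)} {atz(b,rb[0]['position'],z)}"
    if ra and rb: s+=f" tri {two(a,ra[0]['position'],b,rb[0]['position'])}"
    print(s)
print(a["t"],b["t"],-np.array(a["R"]).T@a["t"],-np.array(b["R"]).T@b["t"])
print(bot.get_obs())
E
```

```text
wheel_axis top 0.97 [287.3 246.1] [ 0.545  -0.0072  0.082 ] sc 0.91 [323.9 242. ] [ 0.5471 -0.0099  0.082 ] tri (array([ 0.5452, -0.0074,  0.0797]), np.float64(0.000784689391874065))
handle_mid top 0.75 [306.4 228.5] [ 0.5758 -0.0515  0.1235] sc 0.89 [320.  240.1] [ 0.5712 -0.0504  0.1235] tri (array([ 0.5744, -0.0523,  0.1266]), np.float64(0.001971540216251255))
pointer_tip top 0.48 [320.2 251.9] [ 0.5329 -0.0816  0.071 ] sc 0.48 [298.1 254.2] [ 0.5288 -0.0909  0.071 ] tri (array([ 0.5301, -0.0855,  0.0697]), np.float64(0.009904487632461066))
mark_spot top 0.82 [315.2 252.7] [ 0.5291 -0.0702  0.082 ] sc 0.58 [303.2 249.1] [ 0.5317 -0.0747  0.082 ] tri (array([ 0.5291, -0.071 ,  0.0787]), np.float64(0.0019764012184457684))
marker top 0.67 [420.8 275.9] [ 0.4856 -0.3208  0.    ] sc 0.41 [224.2 304.7] [ 0.4901 -0.3167  0.    ] tri (array([ 0.4874, -0.3185, -0.001 ]), np.float64(0.005856124783403716))
bearing top 0.78 [453.8 221.8] [ 0.6172 -0.4068  0.    ] sc 0.65 [223.8 355.7] [ 0.6266 -0.4135  0.    ] tri (array([ 0.6195, -0.4094, -0.01  ]), np.float64(0.0003822538228508111))
bracket
[... 776 characters left out ...]
3.9] [ 0.5454 -0.0098  0.    ] tri (array([ 0.5424, -0.0036, -0.0051]), np.float64(0.004335737120617586))
[-0.0652  0.5511  1.2765] [-0.3346 -0.1998  1.6893] [ 0.2891 -0.0746  1.3595] [ 1.2723 -0.7649  0.8955]
{'time': 1.2, 'q': array([-72.7668,   4.9795,  10.0769,  95.0995,   0.0003,  90.001 ]), 'qd': array([ 0.0426,  0.0324, -0.0138, -0.0646,  0.0403, -0.0809]), 'joint_efforts': array([ -0.0013, -52.0105,  46.4852,   0.0021,  -0.0001,   0.    ]), 'ee_pos': array([ 0.1629, -0.5253,  0.1945]), 'tcp_rot': array([-179.9979,   -0.0003,   17.2322]), 'wrist_force': array([ 0.5465, -0.41  ,  0.5377]), 'torque': array([ 0.0535,  0.0138, -0.0087]), 'grasp_force': 0.0, 'opening': 0.08548392369616126}
```

View pics/top0.png

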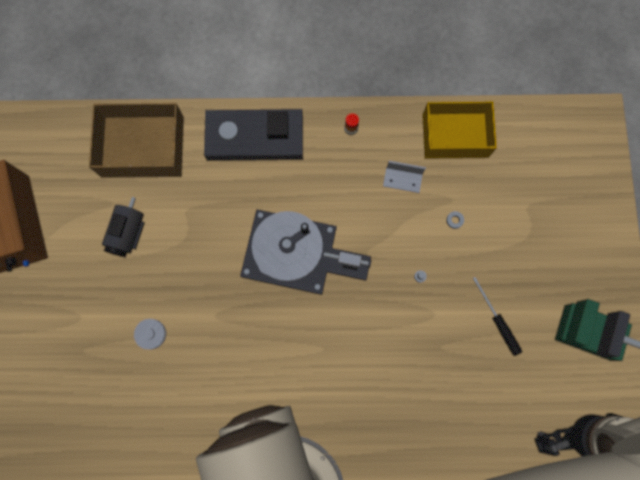

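View pics/sc0.png

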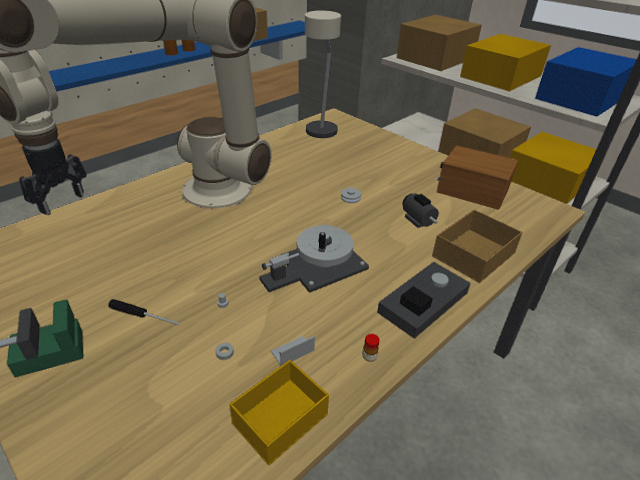

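The top view shows the pulley centred at (287,246), the handle at (306,229), the pointer tip near (324,254) and the marker at (420,277). The scene view agrees. I'll look for the 3 mm bulge in the rim outline at sub-pixel level.

```bash
cat >> h.py <<'E'
def rim(c,W,z=.082,r0=.070,r1=.092,n=120):
    """edge radius (m) versus world angle, by steepest grey step"""
    g=cv2.GaussianBlur(cv2.cvtColor(c["pixels"],cv2.COLOR_RGB2GRAY),(0,0),0.7).astype(np.float32)
    rs=np.linspace(r0,r1,89); th=np.arange(n)*2*np.pi/n; out=[]
    for t in th:
        p=np.array([proj(c,[W[0]+r*np.cos(t),W[1]+r*np.sin(t),z]) for r in rs]).astype(np.float32)
        v=cv2.remap(g,p[:,0],p[:,1],cv2.INTER_CUBIC)[:,0] if False else cv2.remap(g,p[:,:1],p[:,1:],cv2.INTER_CUBIC)[:,0]
        d=np.maximum(-np.gradient(v),0); k=d.argmax(); w=np.where(abs(np.arange(89)-k)<12,d,0)
        out.append((rs*w).sum()/w.sum() if w.sum()>0 else np.nan)
    out=np.array(out)
    A=np.c_[np.ones(n),np.cos(th),np.sin(th)]; m=np.ones(n,bool)
    for _ in range(6):
        s=np.linalg.lstsq(A[m],out[m],rcond=None)[0]; e=out-A@s; m=abs(e)<max(2*np.std(e[m]),.0006)
    return th,e,s
E
python3 - <<'E'
from h import *
np.set_printoptions(precision=1,suppress=True,linewidth=150)
for n in("top","scene"):
    c=cam(n)
    th,e,s=rim(c,(.545,-.008)); print(n,s*1e3)
    for i in range(0,120,10): print(int(round(np.degrees(th[i]))),e[i:i+10]*1e3)
    if n=="top":
        r=0
        o=finder.outline_of("top","pointer_tip")
        if o: 
            ys,xs=np.nonzero(o[0]["pixels"]);print(o[0]["conf"],o[0]["extent"],len(xs),cv2.fitLine(np.c_[xs,ys].astype(np.float32),2,0,.01,.01).T)
        W=np.array(s[1:])+[.545,-.008]
        for px in [(349,260),(330,254.5)]: 
            p=atz(c,px,.075)[:2]-W; print(np.degrees(np.arctan2(p[1],p[0])),np.hypot(*p))
        f=c["pixels"][190:310,230:390]; cv2.imwrite("pics/crop1.png",cv2.resize(f[:,:,::-1],None,fx=5,fy=5,interpolation=cv2.INTER_CUBIC))
E
```

```text
top [80.3  2.6  2.2]
0 [-7.1  6.6  7.6 -5.8  7.5  6.7 -1.3 -2.  -1.3 -1.3]
30 [ 0.6  0.4  0.4  0.5  0.2 -0.1  1.   0.5  0.  -0.2]
60 [-0.2  0.1  0.2 -0.7 -0.2  0.4 -0.3 -0.7  0.4  0.4]
90 [ 0.4  0.5 -0.6 -0.4  0.2 -0.4  0.5 -0.2 -0.3 -0.8]
120 [-0.9  1.2  1.8  2.5  3.3  3.2  2.7  1.9 -0.6  1.1]
150 [-0.5  0.1  0.4 -0.6  0.2 -0.5  0.6  0.2 -0.1 -0.2]
180 [-0.3  0.1  0.3  0.8 -0.2  0.6 -0.3  0.9  0.7 -0.2]
210 [-0.  -0.2 -0.   0.2  0.3  0.3 -0.2 -0.3  1.2 -0.7]
240 [ 1.2 -0.3  0.2  0.7 -0.4 -1.3 -0.7  0.4  0.1 -0.2]
270 [-0.3 -0.2 -0.1  0.1  0.7 -0.2  0.3 -0.4 -1.   0.5]
300 [-0.  -0.1  0.   0.3 -0.8 -2.2 -1.9  3.7  5.6 -4.5]
330 [  1.  -10.1   3.3   2.8 -10.6   9.5   4.9   6.7   8.4   6.3]
0.52 [348.0, 258.9, 42.8, 9.1] 73 [[  1.    0.2 350.4 259. ]]
-103.90814925767462 0.1449467922705014
-102.5131160847016 0.10025690799117797
scene [80.4  0.3  2.3]
0 [ 0.2  0.7  0.4  0.8  1.1  1.4  0.1  0.1 -1.1 -1.7]
30 [-2.2 -2.  -1.2 -0.9 -0.6 -0.3  0.3  2.9  0.9  2.1]
60 [ 6.   7.7  5.  -2.6 -1.3 -2.2 -0.3  0.2  1.1  1.5]
90 [-1.4 -0.6 -0.8  0.7 -2.  -0.6 -2.8 -0.2 -1.3 -3.2]
120 [ -4.1 -10.7 -11.1 -10.5   2.6   1.6   1.   -7.8   9.6   9.4]
150 [ 9.4  7.7  8.1  6.   4.3  5.   4.1  1.2 -0.5  1.6]
180 [ 2.2  2.9  5.9  3.2  3.5  4.   5.1  5.6  6.3 11.7]
210 [11.5 -5.3 -5.7  2.4 -2.5 -2.1 -2.1 -1.9 -1.9 -2.3]
240 [-2.3 -1.8 -1.4 -0.6 -1.4 -0.  -0.4 -0.6  1.5  0.7]
270 [-0.4  1.  -1.4 -0.6 -0.1 -0.6  0.7 -0.8  1.1 -0.7]
300 [ 1.8  0.7 -0.  -0.7 -1.2  2.   1.8  1.7  2.   2.5]
330 [-0.6 -0.   1.  -1.4 -0.1  1.4 -0.7  0.  -0.6  1.3]
```

View pics/crop1.png

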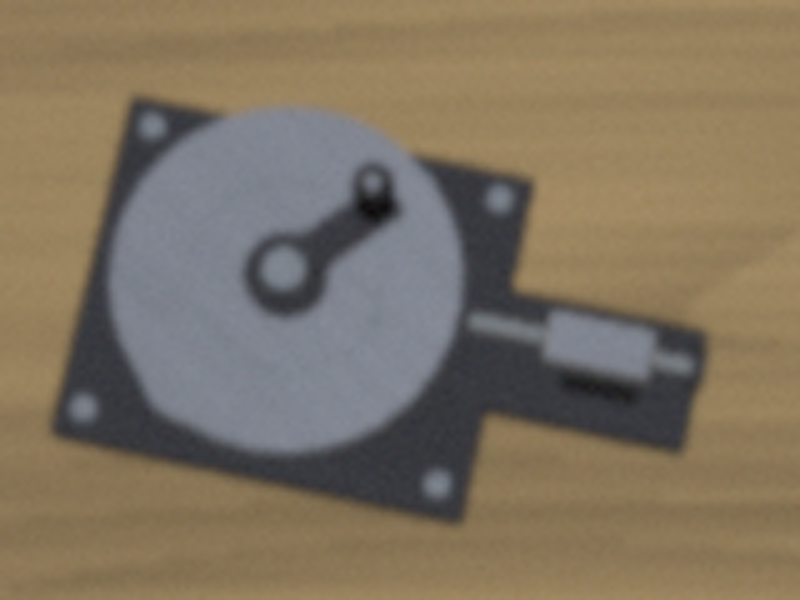

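```bash
python3 -m inch '[[[100,44.5,-27.6,0,0,0,0],[100,44.5,-27.6,0,0,0,0],[100,44.5,-27.6,0,0,0,0],[100,44.5,-27.6,0,0,0,0],[100,44.5,-27.6,0,0,0,0],[100,44.5,-27.6,0,0,0,0],[100,44.5,-27.6,0,0,0,0],[100,44.5,-27.6,0,0,0,0]]]' 25
python3 - <<'E'
from h import *
import cv2
c=cam("top")
P=[atz(c,(230+x/5,190+y/5),.017)[:2] for x,y in((152,125),(498,198),(437,484),(83,408))]
P=np.array(P);print(P,P.mean(0))
for i,j in((0,1),(3,2)): d=P[j]-P[i];print(np.degrees(np.arctan2(d[1],d[0])))
for i,j in((0,3),(1,2)): d=P[j]-P[i];print(np.degrees(np.arctan2(d[1],d[0]))+90)
print(atz(c,(230+375/5,190+182/5),.146),atz(c,(230+285/5,190+268/5),.102))
E
```

```text
time: 2.35
ee_pos: [0.4385, -0.2075, 0.1947]
tcp_rot: [180.0, -0.0, 17.2]
wrist_force: [-0.4, -0.7, 0.2]
opening: 0.0856
grasp_force: 0.0
[[ 0.63499776  0.06094632]
 [ 0.59717113 -0.10495694]
 [ 0.45991747 -0.07434298]
 [ 0.49770516  0.09226869]] [ 0.54744788 -0.00652123]
-102.84410669520834
-102.77856182535083
257.14832036702364
257.42619111522373
[ 0.57525589 -0.04890079  0.146     ] [ 0.54668106 -0.00757665  0.102     ]
```

```bash
python3 -m inch '[[[100,44.2,-27.7,0,0,0,0],[100,44.2,-27.7,0,0,0,0],[100,44.2,-27.7,0,0,0,0],[100,44.2,-27.7,0,0,0,0],[100,0,0,0,0,0,8.6],[100,0,0,0,0,0,8.6],[100,0,0,0,0,0,0]]]'
```

```text
time: 3.28
ee_pos: [0.5736, -0.0506, 0.1944]
tcp_rot: [-180.0, 0.0, 0.1]
wrist_force: [0.4, -0.2, 1.6]
opening: 0.0854
grasp_force: 0.0
```

```bash
python3 -m inch '[[[100,0,0,30,0,0,0],[100,0,0,30,0,0,0],[100,0,0,25,0,0,0],[35,0,0,0,0,0,0],[35,0,0,0,0,0,0],[35,0,0,0,0,0,0]]]' 25
python3 - <<'E'
from h import *
a=cam("top");b=cam("scene");p=[]
for n,c in(("top",a),("scene",b)):
    r=finder.mark_of(n,"handle_mid"); print(n,[(x['conf'],atz(c,x['position'],.1235)) for x in r[:1]])
print(bot.get_obs()['opening'],bot.get_obs()['ee_pos'])
cv2.imwrite("pics/crop2.png",cv2.resize(np.hstack([a["pixels"][190:310,220:360],b["pixels"][180:300,250:390]])[:,:,::-1],None,fx=2.8,fy=2.8,interpolation=cv2.INTER_CUBIC))
E
```

```text
time: 4.03
ee_pos: [0.5742, -0.0509, 0.1109]
tcp_rot: [180.0, -0.1, 0.1]
wrist_force: [0.6, 0.3, -0.3]
opening: 0.0321
grasp_force: 0.0
top []
scene [(0.72, array([ 0.57724442, -0.05142528,  0.1235    ]))]
0.02989027148398229 [ 0.57388139 -0.05076283  0.11006741]
```

View pics/crop2.png

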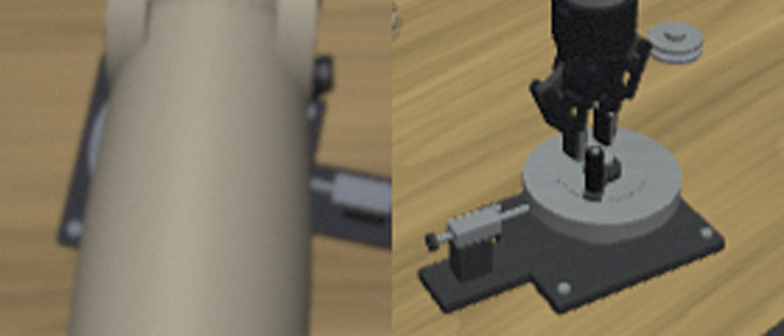

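```bash
python3 - <<'E'
from h import *
c=cam("scene")
f=lambda X:((proj(c,X)-[250,180])*2.8+[392,0]).round(0)
print("tcp",f([.574,-.051,.110]),"tips",f([.574,-.066,.111]),f([.574,-.036,.111]))
for z in(.101,.146):print("handle",f([.5745,-.0495,z]))
print("axis",f([.5465,-.007,.102]),"mark",f([.5323,-.0694,.082]),"ptr",f([.5465-.0177,-.007-.078,.071]))
print("wheel screws",atz(c,(250+(564-392)/2.8,180+288/2.8),.017),atz(c,(250+(706-392)/2.8,180+233/2.8),.017))
print(atz(c,(250+(594-392)/2.8,180+150/2.8),.146),atz(c,(250+(594-392)/2.8,180+192/2.8),.101), bot.get_obs()['q'])
E
```

```text
tcp [589. 181.] tips [578. 187.] [600. 174.]
handle [590. 188.]
handle [592. 151.]
axis [601. 156.] mark [545. 192.] ptr [531. 205.]
wheel screws [ 0.59579047 -0.10225163  0.017     ] [0.63338376 0.06276312 0.017     ]
[ 0.57508742 -0.04724001  0.146     ] [ 0.58139518 -0.05126257  0.101     ] [-5.05324675e+00  7.61897304e+00  3.59252633e+00  8.59421140e+01
 -1.88441992e-04  1.74901937e+02]
```

```bash
python3 - <<'E'
from h import *
c=cam("scene")
im=cv2.resize(c["pixels"][170:270,270:380][:,:,::-1],None,fx=6,fy=6,interpolation=cv2.INTER_CUBIC)
for X,k in(([.574,-.066,.11],(0,0,255)),([.574,-.036,.11],(0,0,255)),([.574,-.051,.129],(0,255,0)),([.574,-.051,.183],(255,0,0))):
    cv2.circle(im,tuple(int(v) for v in (proj(c,X)-[270,170])*6+3),4,k,-1)
cv2.imwrite("pics/crop3.png",im); print(bot.get_obs()['opening'])
E
```

```text
0.030058353074459955
```

View pics/crop3.png

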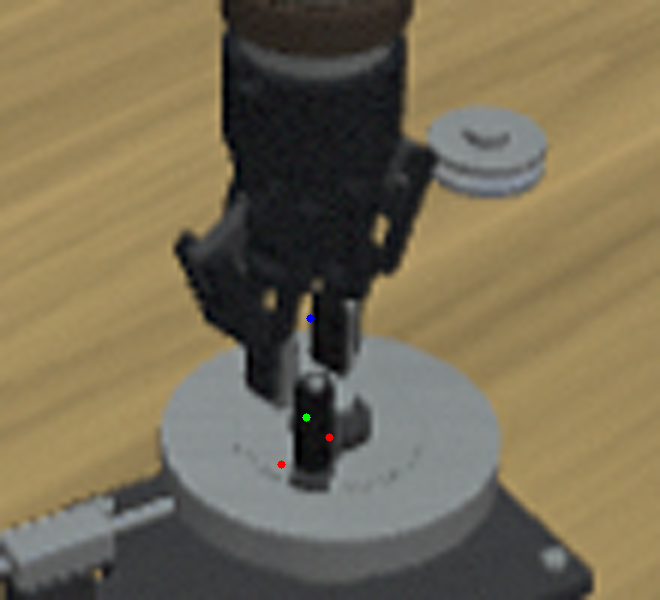

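```bash
python3 - <<'E'
from h import *
c=cam("scene")
im=cv2.imread("pics/sc0.png")[120:230,0:110]; im=cv2.resize(im,None,fx=6,fy=6,interpolation=cv2.INTER_CUBIC)
y=np.array([.296,-.955,0]);T=np.array([.163,-.525,.194])
for X,k in((T+.0425*y+[0,0,.013],(0,0,255)),(T-.0425*y+[0,0,.013],(0,0,255)),(T+[0,0,.019],(0,255,0)),(T+[0,0,.073],(255,0,0))):
    cv2.circle(im,tuple(int(v) for v in (proj(c,X)-[0,120])*6+3),4,k,-1)
cv2.imwrite("pics/crop4.png",im)
print(atz(c,(321,234.3),.11),atz(c,(321,234.3),.113))
E
```

```text
[ 0.54189328 -0.01748369  0.11      ] [ 0.54468257 -0.02033816  0.113     ]
```

View pics/crop4.png

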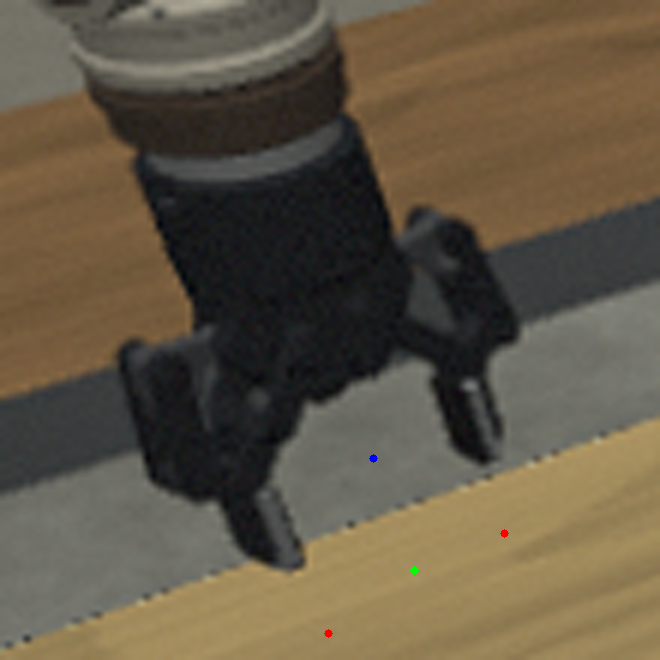

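The overlay shows the rendered fingertips about 36 mm short of the stated TCP along the tool axis, both here and in the first picture. Closing the fingers will show whether the sleeve is between them.

```bash
python3 -m inch '[[[12,0,0,0,0,0,0],[12,0,0,0,0,0,0],[12,0,0,0,0,0,0],[12,0,0,0,0,0,0]]]' 20
```

```text
time: 4.88
ee_pos: [0.5736, -0.0507, 0.1096]
tcp_rot: [-180.0, -0.0, 0.0]
wrist_force: [0.2, 0.3, 1.3]
opening: 0.0105
grasp_force: 0.5
```

Confirmed: the fingers closed to 10 mm over nothing, so the real fingertips sit about 37 mm above the reported TCP. I'll reopen, go down by that much and grip.

```bash
python3 -m inch '[[[65,0,0,0,0,0,0],[65,0,0,0,0,0,0],[65,0,0,0,0,0,0],[65,0,0,12,0,0,0],[65,0,0,12,0,0,0],[65,0,0,12,0,0,0],[65,0,0,0,0,0,0]]]' 20
python3 -m inch '[[[12,0,0,0,0,0,0],[12,0,0,0,0,0,0],[12,0,0,0,0,0,0],[12,0,0,0,0,0,0]]]' 25
```

```text
time: 5.75
ee_pos: [0.5727, -0.0506, 0.0719]
tcp_rot: [-180.0, 0.1, 0.0]
wrist_force: [-0.2, 0.3, 1.4]
opening: 0.0554
grasp_force: 0.0
time: 6.25
ee_pos: [0.5736, -0.0478, 0.0746]
tcp_rot: [-179.7, -0.0, 0.2]
wrist_force: [-2.6, 14.2, 4.8]
opening: 0.0175
grasp_force: 25.5
```

Gripped the sleeve (opening 17.5 mm). Now I'll turn it counter-clockwise, slowly.

```bash
python3 -m inch '[[[12,0,-2.5,0,0,0,0],[12,4.1,-3.2,0,0,0,0],[12,3.8,-3.6,0,0,0,0],[12,3.4,-4.0,0,0,0,0],[12,2.9,-4.3,0,0,0,0],[12,2.5,-4.6,0,0,0,0],[12,2.0,-4.8,0,0,0,0]]]'
```

```text
time: 7.12
ee_pos: [0.5931, -0.0263, 0.0746]
tcp_rot: [179.7, -0.1, -0.1]
wrist_force: [0.9, -11.7, 3.3]
opening: 0.0169
grasp_force: 25.9
```

```bash
python3 -m inch '[[[12,1.4,-5,0,0,0,0],[12,0.9,-5.2,0,0,0,0],[12,0.4,-5.2,0,0,0,0],[12,-0.2,-5.2,0,0,0,0],[12,-0.7,-5.2,0,0,0,0],[12,-1.3,-5.1,0,0,0,0],[12,-1.8,-4.9,0,0,0,0],[12,-2.3,-4.7,0,0,0,0]]]'
```

```text
time: 8.12
ee_pos: [0.5956, 0.0083, 0.075]
tcp_rot: [-179.8, -0.8, 0.7]
wrist_force: [31.8, -3.8, -9.9]
opening: 0.0174
grasp_force: 24.8
```

```bash
python3 -m inch '[[[12,3,-1.7,0,0,0,0],[12,-2.8,-4.4,0,0,0,0],[12,-3.2,-4.1,0,0,0,0],[12,-3.6,-3.8,0,0,0,0],[12,-4,-3.4,0,0,0,0],[12,0,0,0,0,0,0]]]'
```

```text
time: 8.88
ee_pos: [0.5852, 0.0205, 0.0756]
tcp_rot: [-179.2, -0.9, 1.6]
wrist_force: [32.6, 11.2, -9.0]
opening: 0.017
grasp_force: 25.1
```

```bash
python3 -m inch '[[[12,4.5,-2.5,0,0,0,0],[12,-2.6,-3.5,0,0,0,0],[12,-2.5,-3.3,0,0,0,0],[12,-2.5,-3.0,0,0,0,0],[12,-2.5,-2.7,0,0,0,0],[12,0,0,0,0,0,0]]]'
python3 - <<'E'
from h import *
c=cam("scene"); o=bot.get_obs()
r=finder.mark_of("scene","handle_mid"); print([(x['conf'],atz(c,x['position'],.1235)) for x in r[:1]])
r=finder.mark_of("scene","pointer_tip"); print([(x['conf'],atz(c,x['position'],.071)) for x in r[:1]])
print(o['ee_pos'],o['wrist_force'],o['torque'])
cv2.imwrite("pics/crop5.png",cv2.resize(c["pixels"][170:295,250:390][:,:,::-1],None,fx=4.8,fy=4.8,interpolation=cv2.INTER_CUBIC))
E
```

```text
time: 9.62
ee_pos: [0.5783, 0.0294, 0.0756]
tcp_rot: [-178.8, -0.7, 2.3]
wrist_force: [27.8, 16.0, -7.9]
opening: 0.0168
grasp_force: 25.6
[(0.6, array([0.58335455, 0.02528157, 0.1235    ]))]
[(0.55, array([ 0.52350577, -0.07982427,  0.071     ]))]
[0.5782928  0.02949076 0.07559397] [28.01220396 15.46112715 -7.34728965] [ 2.61731306 -5.22162234  0.01640654]
```

View pics/crop5.png

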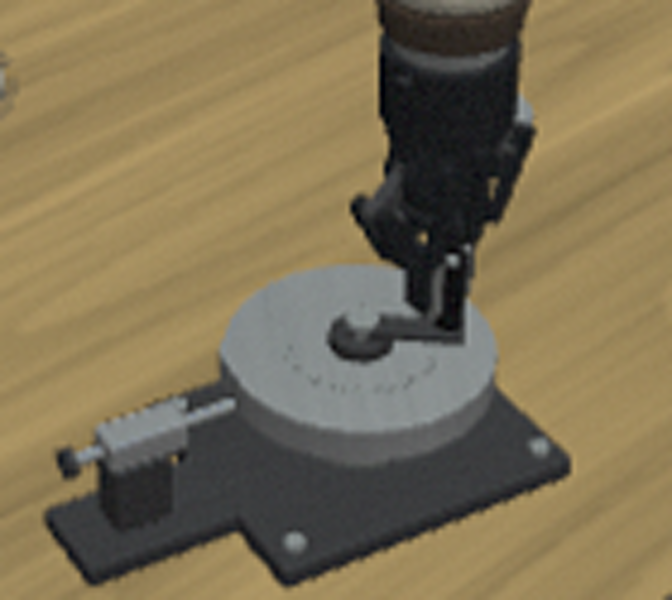

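```bash
python3 -m inch '[[[12,4,-4,0,0,0,0],[12,0,0,0,0,0,0]]]'
```

```text
time: 10.02
ee_pos: [0.5785, 0.0297, 0.0755]
tcp_rot: [-178.9, -0.3, 2.4]
wrist_force: [8.6, 4.2, 2.3]
opening: 0.0175
grasp_force: 26.7
```

```bash
python3 -m inch '[[[12,-2,-3.1,0,0,0,0],[12,-2.1,-2.9,0,0,0,0],[12,-2.3,-2.8,0,0,0,0],[12,0,0,0,0,0,0]]]'
```

```text
time: 10.52
ee_pos: [0.573, 0.0348, 0.0756]
tcp_rot: [-178.7, -0.5, 2.8]
wrist_force: [14.4, 8.4, -2.2]
opening: 0.017
grasp_force: 26.4
```

```bash
python3 -m inch '[[[12,-1.8,-3.2,0,0,0,0],[12,-2.6,-2.6,0,0,0,0],[12,0,0,0,0,0,0]]]'
python3 - <<'E'
from h import *
for n in("top","scene"):
    c=cam(n)
    for t,z in(("pointer_tip",.071),("handle_mid",.1235)):
        r=finder.mark_of(n,t); print(n,t,[(x['conf'],x['position'],atz(c,x['position'],z)) for x in r[:1]])
    save(c,n+"6")
E
```

```text
time: 10.9
ee_pos: [0.5688, 0.0379, 0.0756]
tcp_rot: [-178.5, -0.5, 3.0]
wrist_force: [17.3, 9.7, -4.3]
opening: 0.0171
grasp_force: 26.4
top pointer_tip [(0.55, [318.8, 250.0], array([ 0.53735866, -0.07842642,  0.071     ]))]
top handle_mid [(0.39, [321.7, 250.9], array([ 0.52517325, -0.08458901,  0.1235    ]))]
scene pointer_tip [(0.53, [301.7, 255.3], array([ 0.53890844, -0.08676812,  0.071     ]))]
scene handle_mid [(0.64, [342.1, 231.3], array([0.58334587, 0.02250607, 0.1235    ]))]
```

```bash
cat >> h.py <<'E'
Pd=np.array([np.cos(np.radians(-102.8)),np.sin(np.radians(-102.8)),0]); W0=np.array([.5465,-.0068,.071])
def push(n,c):
    """shift (mm) of the pointer's tail end along the rod since the start, grey profile along the rod axis"""
    ref=cv2.imread("pics/"+{"top":"top0","scene":"sc0"}[n]+".png")
    def prof(im):
        g=cv2.cvtColor(im,cv2.COLOR_BGR2GRAY).astype(np.float32); r=np.arange(.150,.200,.0005)
        P=np.zeros(len(r))
        for w in(-.003,0,.003):
            q=np.array([proj(c,W0+Pd*x+np.array([-Pd[1],Pd[0],0])*w) for x in r]).astype(np.float32)
            P+=cv2.remap(g,q[:,:1],q[:,1:],cv2.INTER_CUBIC)[:,0]
        return r,P/3
    r,a=prof(ref);_,b=prof(np.ascontiguousarray(c["pixels"][:,:,::-1]))
    s=np.arange(-2,6,.1)
    e=[np.mean((np.interp(r[14:-6],r+k/1e3,a)-b[14:-6])**2) for k in s]
    return s[int(np.argmin(e))],min(e),e[20],a[::6].round(),b[::6].round()
E
python3 -m inch '[[[12,-1.2,-1.6,0,0,0,0],[12,-1.4,-1.2,0,0,0,0],[12,0,0,0,0,0,0]]]'
python3 - <<'E'
from h import *
for n in("top","scene"):
    c=cam(n); o=push(n,c); print(n,*o)
    c["pixels"]=np.ascontiguousarray(cv2.imread(f"pics/{n}6.png")[:,:,::-1]); print(" before",*push(n,c)[:3])
E
```

```text
time: 11.58
ee_pos: [0.567, 0.039, 0.0756]
tcp_rot: [-178.5, -0.6, 3.1]
wrist_force: [22.0, 7.9, -5.9]
opening: 0.0174
grasp_force: 26.2
top 1.0000000000000027 17.710021465172574 39.973142152597305 [132. 133. 132. 131. 132. 129. 116. 106. 106. 108. 108. 106.  93.  69.
  82. 116. 128.] [130. 129. 129. 129. 129. 126. 112. 104. 104. 106. 106. 103.  97.  75.
  68. 102. 121.]
 before 0.20000000000000195 11.916381122506916 12.835142002510851
scene 1.0000000000000027 46.32684698467255 144.05978581902667 [129. 130. 134. 129. 130.  97.  89. 125. 128. 129. 131. 112.  65.  52.
  31.  54. 123.] [132. 131. 137. 133. 133.  97.  92. 126. 130. 131. 130. 132.  87.  57.
  43.  34. 101.]
 before 0.30000000000000204 32.62476587810416 45.27165903471002
```

```bash
sed -i 's/r\[14:-6\]/r[62:-4]/;s/b\[14:-6\]/b[62:-4]/' h.py
python3 -m inch '[[[12,-1.8,-1.3,0,0,0,0],[12,-1.8,-1.3,0,0,0,0],[12,0,0,0,0,0,0]]]'
cat > look.py <<'E'
from h import *
for n in("top","scene"):
    c=cam(n); print(n,*push(n,c)[:3])
E
python3 look.py
```

```text
time: 12.05
ee_pos: [0.5631, 0.041, 0.0756]
tcp_rot: [-178.4, -0.6, 3.3]
wrist_force: [19.9, 12.2, -6.8]
opening: 0.0174
grasp_force: 26.4
top 2.600000000000004 11.085333102867535 301.2275464829816
scene 2.7000000000000046 22.792876488443785 961.4340491066356
```

```bash
python3 -m inch '[[[12,-1.6,-0.8,0,0,0,0],[12,0,0,0,0,0,0]]]'; python3 look.py
```

```text
time: 12.4
ee_pos: [0.5613, 0.0418, 0.0756]
tcp_rot: [-178.3, -0.5, 3.3]
wrist_force: [18.8, 15.8, -5.9]
opening: 0.0173
grasp_force: 26.4
top 2.7000000000000046 9.923622235124427 314.66644733742606
scene 2.8000000000000043 39.475084058688154 1001.7844168047467
```

```bash
python3 -m inch '[[[12,-1.5,-0.6,0,0,0,0],[12,0,0,0,0,0,0]]]'; python3 look.py
```

```text
time: 12.75
ee_pos: [0.5595, 0.0426, 0.0756]
tcp_rot: [-178.2, -0.5, 3.4]
wrist_force: [18.4, 17.4, -5.2]
opening: 0.017
grasp_force: 26.5
top 2.7000000000000046 6.474907146722035 312.66616475755785
scene 2.8000000000000043 21.59202076310421 1019.5734262966337
```

```bash
python3 -m inch '[[[12,1.5,-2.5,0,0,0,0],[12,1,-1.5,0,0,0,0],[12,0,0,0,0,0,0]]]'; python3 look.py
```

```text
time: 13.22
ee_pos: [0.5596, 0.0428, 0.0755]
tcp_rot: [-178.4, -0.2, 3.5]
wrist_force: [6.4, 7.3, -0.9]
opening: 0.0171
grasp_force: 27.4
top 2.7000000000000046 10.840697469303965 309.77821227809494
scene 2.600000000000004 39.331101666707525 910.2532548035427
```

Near the crest and almost unloaded. One last bit of relief, then release, checking before I lift.

```bash
python3 -m inch '[[[12,0.8,-1.8,0,0,0,0],[12,0,0,0,0,0,0],[40,0,0,0,0,0,0],[65,0,0,0,0,0,0],[65,0,0,0,0,0,0]]]'; python3 look.py
```

```text
time: 13.95
ee_pos: [0.558, 0.0427, 0.0743]
tcp_rot: [-178.4, 0.0, 3.5]
wrist_force: [-1.0, -0.3, 0.5]
opening: 0.0557
grasp_force: 0.0
top 2.7000000000000046 8.68743919990126 294.78485283594875
scene 2.7000000000000046 17.818214711903945 999.6935239053165
```

```bash
python3 -m inch '[[[65,0,0,-30,0,0,0],[65,0,0,-40,0,0,0],[65,0,0,-40,0,0,0],[65,0,0,-20,-1.6,0,3.5],[65,0,0,0,0,0,0]]]'
python3 - <<'E'
from h import *
for n in("top","scene"):
    c=cam(n); print(n,*push(n,c)[:3])
    o=finder.outline_of(n,"marker"); ys,xs=np.nonzero(o[0]["pixels"]); m=(xs.mean(),ys.mean()); print(o[0]["conf"],o[0]["extent"],m,atz(c,m,.012))
    r=finder.mark_of(n,"marker"); print(r[0]["conf"],atz(c,r[0]["position"],0))
    x0,y0=int(m[0])-20,int(m[1])-20
    cv2.imwrite(f"pics/m_{n}.png",cv2.resize(c["pixels"][y0:y0+40,x0:x0+40][:,:,::-1],None,fx=8,fy=8,interpolation=cv2.INTER_CUBIC)); print(x0,y0)
a=cv2.imread("pics/m_top.png");b=cv2.imread("pics/m_scene.png");cv2.imwrite("pics/m.png",np.hstack([a,b]))
E
```

```text
time: 14.68
ee_pos: [0.5598, 0.0204, 0.2059]
tcp_rot: [-179.2, -0.1, 1.7]
wrist_force: [0.1, 0.5, -0.1]
opening: 0.0553
grasp_force: 0.0
top 2.600000000000004 22.66388188943665 316.55750746733486
0.62 [419.1, 275.6, 9.7, 9.0] (np.float64(419.6019417475728), np.float64(275.79611650485435)) [ 0.48417365 -0.3158411   0.012     ]
0.45 [ 0.48644137 -0.31229642  0.        ]
399 255
scene 2.400000000000004 25.86226586005222 878.3075047041405Traceback (most recent call last):
  File "<stdin>", line 4, in <module>
IndexError: list index out of range
```

```bash
python3 -m inch '[[[65,0,0,0,-0.8,0,1.7],[65,0,0,0,0,0,0]]]'
python3 - <<'E'
from h import *
print(bot.get_obs()['q'])
c=cam("scene"); print(*push("scene",c)[:3])
p=[x["position"] for x in finder.mark_of("scene","marker")[:1]]; print(p,[atz(c,q,0) for q in p])
a=cam("top");m=(419.6,275.8)
f=lambda c,u,v:cv2.resize(c["pixels"][v:v+40,u:u+40][:,:,::-1],None,fx=8,fy=8,interpolation=cv2.INTER_CUBIC)
cv2.imwrite("pics/m.png",np.hstack([f(a,400,256),f(c,204,280)]))
E
```

```text
time: 15.18
ee_pos: [0.5591, 0.0106, 0.2042]
tcp_rot: [-179.6, 0.1, 0.9]
wrist_force: [-0.1, 0.3, 0.3]
opening: 0.0554
grasp_force: 0.0
[  0.83560961   6.62140693  12.93993479  96.42689847   0.43336882
 179.94284932]
2.400000000000004 55.99315230874205 841.5152031689472
[[224.9, 303.4]] [array([ 0.48738994, -0.31263815,  0.        ])]
```

View pics/m.png

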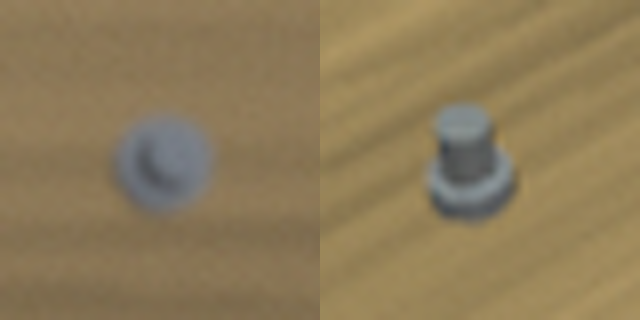

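```bash
python3 - <<'E'
from h import *
a=viewer.camera("top");c=viewer.camera("scene")
g=lambda u,v,x,y:((u+.5)/8-.5+x,(v+.5)/8-.5+y)
print(atz(a,g(165,163,400,256),.007),atz(a,g(172,162,400,256),.032))
print(atz(c,g(151,185,204,280),.010),atz(c,g(144,120,204,280),.032))
E
python3 -m inch '[[[65,0,0,0,0.4,0,-8],[65,-9,45,0,0,0,0],[65,-9,45,0,0,0,0],[65,-9,45,0,0,0,0],[65,-9,45,0,0,0,0]]]'
```

```text
[ 0.48454504 -0.31810635  0.007     ] [ 0.48120494 -0.3156518   0.032     ]
[ 0.48972805 -0.32089827  0.01      ] [ 0.48335456 -0.31664931  0.032     ]
time: 16.05
ee_pos: [0.5515, -0.1736, 0.2019]
tcp_rot: [-179.1, -0.0, 9.0]
wrist_force: [0.1, -0.3, -0.4]
opening: 0.0557
grasp_force: 0.0
```

```bash
python3 -m inch '[[[65,-29.4,43.8,0,-0.9,0,0],[65,-29.4,43.8,0,0,0,0],[65,-29.4,43.8,0,0,0,0],[65,0,0,50,0,0,0],[65,0,0,50,0,0,0],[65,0,0,50,0,0,0],[65,0,0,35,0,0,0],[65,0,0,0,0,0,0]]]'
python3 - <<'E'
from h import *
c=cam("scene");im=cv2.resize(c["pixels"][250:330,180:270][:,:,::-1],None,fx=7,fy=7,interpolation=cv2.INTER_CUBIC)
T=bot.get_obs()['ee_pos'];print(T)
for z,k in((.0365,(0,0,255)),(.0,(0,255,0))):
    cv2.circle(im,tuple(int(v) for v in (proj(c,T+[0,0,z])-[180,250])*7+3),4,k,-1)
cv2.imwrite("pics/n.png",im)
E
```

```text
time: 17.05
ee_pos: [0.4833, -0.3147, 0.0136]
tcp_rot: [-179.9, 0.2, 8.9]
wrist_force: [-0.2, 1.0, 0.5]
opening: 0.0556
grasp_force: 0.0
[ 0.4845462  -0.31556869  0.0160811 ]
```

View pics/n.png

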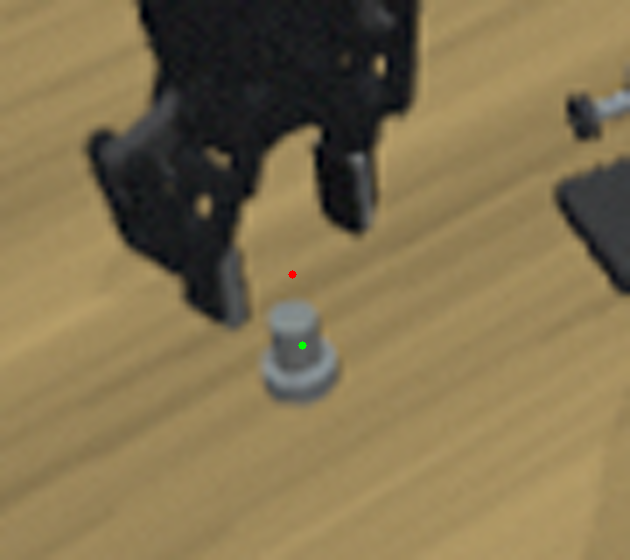

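```bash
python3 -m inch '[[[65,0,0,12,0,0,0],[65,0,0,12,0,0,0],[65,0,0,11,0,0,0],[65,0,0,0,0,0,0],[10,0,0,0,0,0,0],[10,0,0,0,0,0,0],[10,0,0,0,0,0,0],[10,0,0,0,0,0,0]]]' 35
```

```text
time: 18.1
ee_pos: [0.4853, -0.3161, -0.0182]
tcp_rot: [179.9, -0.1, 8.9]
wrist_force: [-1.0, 0.1, 4.9]
opening: 0.0159
grasp_force: 34.3
```

```bash
python3 -m inch '[[[10,0,0,-5,0,0,0],[10,0,0,-15,0,0,0],[10,0,0,-30,0,0,0],[10,0,0,-40,0,0,0],[10,0,0,-45,0,0,0],[10,0,0,0,0,0,0]]]'
python3 - <<'E'
from h import *
c=cam("scene");T=bot.get_obs()['ee_pos'];print(T,*push("scene",c)[:3])
u,v=(proj(c,T+[0,0,.02])).astype(int)
cv2.imwrite("pics/o.png",cv2.resize(c["pixels"][v-35:v+35,u-40:u+40][:,:,::-1],None,fx=7,fy=7,interpolation=cv2.INTER_CUBIC))
print(u,v)
r=finder.mark_of("scene","marker");print([(x['conf'],x['position']) for x in r],proj(c,T+[0,0,.018]))
c=cam("top");print(*push("top",c)[:3])
E
```

```text
time: 18.85
ee_pos: [0.4867, -0.317, 0.1213]
tcp_rot: [179.7, -0.3, 8.9]
wrist_force: [-0.6, 0.3, -1.4]
opening: 0.0162
grasp_force: 34.2
[ 0.48585789 -0.31645875  0.11861072] 2.7000000000000046 19.37241049897825 1007.0830241102093
217 263
[] [218.07180262 264.31394625]
2.600000000000004 2.3525370242788313 275.06192106728554
```

View pics/o.png

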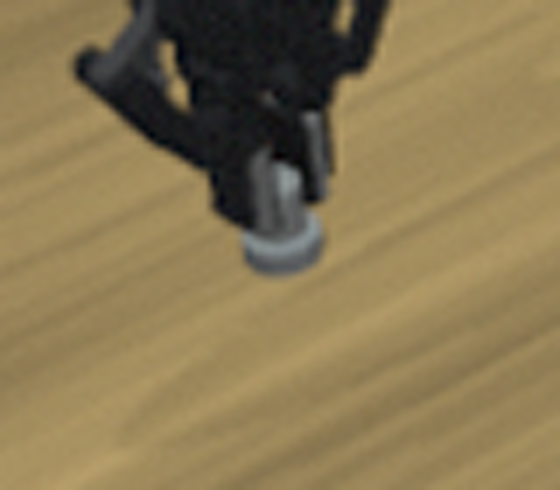

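```bash
python3 -m inch '[[[10,13.9,-39.5,0,0,0,0],[10,13.9,-39.5,0,0,0,0],[10,13.9,-39.5,0,0,0,0],[10,13.9,-39.5,0,0,0,0],[10,13.9,-39.5,0,0,0,0],[10,13.9,-39.5,0,0,0,0],[10,0,0,0,0,0,0]]]'
python3 - <<'E'
from h import *
o=bot.get_obs();T=o['ee_pos'];c=cam("scene");print(T,bot.get_obs()['ee_pos'],*push("scene",c)[:3])
for t in("marker","mark_spot","wheel_axis"):
    r=finder.mark_of("scene",t);print(t,[(x['conf'],x['position'],atz(c,x['position'],.082 if t!="marker" else T[2]+.018)) for x in r[:1]])
r=finder.outline_of("scene","marker");print([(x['conf'],x['extent'],atz(c,x['extent'][:2],T[2]+.03)) for x in r[:1]])
E
```

```text
time: 19.88
ee_pos: [0.53, -0.0664, 0.1146]
tcp_rot: [-180.0, 0.1, 9.1]
wrist_force: [0.7, -0.4, -0.0]
opening: 0.0162
grasp_force: 34.3
[ 0.53003191 -0.06638747  0.11460698] [ 0.52994509 -0.06765367  0.11474269] 2.600000000000004 20.393128221400016 933.2068548048715
marker [(0.4, [306.1, 236.7], array([ 0.54398738, -0.07610787,  0.13260698]))]
mark_spot [(0.91, [303.8, 249.8], array([ 0.53503044, -0.07552049,  0.082     ]))]
wheel_axis [(0.92, [326.7, 242.8], array([ 0.55491238, -0.00657549,  0.082     ]))]
[(0.48, [306.1, 232.5, 7.9, 12.2], array([ 0.54192799, -0.07441154,  0.14460698]))]
```

```bash
python3 -m inch '[[[10,1.9,4.1,0,0,0,0],[10,0,0,15,0,0,0],[10,0,0,15,0,0,0],[10,0,0,10,0,0,0],[10,0,0,4,0,0,0],[10,0,0,0,0,0,0],[10,0,0,0,0,0,0]]]'
```

```text
time: 21.0
ee_pos: [0.5334, -0.0725, 0.0726]
tcp_rot: [179.9, -0.1, 8.9]
wrist_force: [-1.3, 0.3, 0.2]
opening: 0.0161
grasp_force: 34.3
```

```bash
python3 -m inch '[[[10,0,0,2,0,0,0],[10,0,0,2,0,0,0],[10,0,0,1.5,0,0,0],[10,0,0,0,0,0,0],[10,0,0,0,0,0,0]]]'; python3 look.py
```

```text
time: 21.62
ee_pos: [0.5331, -0.0726, 0.0666]
tcp_rot: [180.0, -0.0, 8.9]
wrist_force: [-0.2, -0.5, -0.6]
opening: 0.0161
grasp_force: 34.3
top 2.600000000000004 8.657560506853354 302.68030159013813
scene 2.400000000000004 46.05650668063965 844.5203593786888
```

```bash
python3 -m inch '[[[10,0,0,1,0,0,0],[10,0,0,1,0,0,0],[10,0,0,0,0,0,0]]]'
```

```text
time: 22.1
ee_pos: [0.533, -0.0726, 0.0645]
tcp_rot: [180.0, -0.0, 8.9]
wrist_force: [0.8, -0.1, -0.9]
opening: 0.0159
grasp_force: 34.3
```

```bash
python3 -m inch '[[[10,0,0,0.8,0,0,0],[10,0,0,0,0,0,0],[10,0,0,0,0,0,0]]]'
```

```text
time: 22.48
ee_pos: [0.5331, -0.0726, 0.0639]
tcp_rot: [179.9, -0.0, 8.9]
wrist_force: [-0.2, -0.1, 1.6]
opening: 0.0163
grasp_force: 34.5
```

```bash
python3 -m inch '[[[10,0,0,0.6,0,0,0],[10,0,0,0,0,0,0],[10,0,0,0,0,0,0]]]'
```

```text
time: 22.85
ee_pos: [0.5332, -0.0727, 0.0637]
tcp_rot: [179.9, -0.0, 8.9]
wrist_force: [-1.5, -0.1, 6.5]
opening: 0.0161
grasp_force: 34.8
```

Contact at 6.5 N, so I'll let go and rise.

```bash
python3 -m inch '[[[22,0,0,0,0,0,0],[28,0,0,0,0,0,0],[36,0,0,0,0,0,0],[42,0,0,0,0,0,0],[42,0,0,-8,0,0,0],[42,0,0,-25,0,0,0],[42,0,0,-50,0,0,0],[42,0,0,-50,0,0,0]]]'
```

```text
time: 23.85
ee_pos: [0.5328, -0.0725, 0.1981]
tcp_rot: [179.9, -0.0, 8.9]
wrist_force: [1.3, -1.3, 0.1]
opening: 0.0356
grasp_force: 0.0
```

```bash
python3 -m inch '[[[42,-50,0,0,0,0,0],[42,-50,0,0,0,0,0],[42,-20,50,0,0,0,0],[42,0,55,0,0,0,0],[42,0,55,0,0,0,0],[42,0,55,0,0,0,0],[42,0,50,0,0,0,0],[42,0,0,0,0,0,0]]]'
python3 look.py; python3 - <<'E'
from h import *
for n in("top","scene"):
    c=cam(n)
    for t in("marker","mark_spot","wheel_axis"):
        r=finder.mark_of(n,t);print(n,t,[(x['conf'],x['position'],atz(c,x['position'],.082)) for x in r[:1]])
    r=finder.outline_of(n,"marker");print([(x['conf'],x['extent'],atz(c,x['extent'][:2],.096)) for x in r[:1]])
    print("pred mark",proj(c,[.5328,-.0694,.082]))
    if n=="top": th,e,s=rim(c,(.5465,-.007));print(s,(e[80:92]*1e3).round(1),th[80])
E
```

```text
time: 24.85
ee_pos: [0.4554, -0.3556, 0.1953]
tcp_rot: [-180.0, 0.1, 8.8]
wrist_force: [0.2, -0.4, -0.5]
opening: 0.0359
grasp_force: 0.0
top 2.600000000000004 2.6937135298954082 283.12472545187376
scene 2.7000000000000046 18.821468612452094 1068.8310185193875
top marker [(0.6, [283.0, 247.2], array([0.5425595 , 0.00254399, 0.082     ]))]
top mark_spot [(0.59, [315.3, 253.7], array([ 0.52681934, -0.07040141,  0.082     ]))]
top wheel_axis [(0.82, [288.2, 246.4], array([ 0.54427911, -0.00922635,  0.082     ]))]
[(0.59, [316.2, 249.6, 10.5, 9.4], array([ 0.53351529, -0.0725505 ,  0.096     ]))]
pred mark [314.83106131 251.10208253]
[0.08038652 0.00116189 0.00116196] [-1.  -0.6 -0.2  0.1  1.1  1.9  2.7  2.9  2.5  1.8 -0.2 -0.3] 4.1887902047863905
scene marker [(0.39, [303.1, 249.2], array([ 0.53180783, -0.07517251,  0.082     ]))]
scene mark_spot [(0.73, [325.0, 265.8], array([ 0.62191414, -0.07944228,  0.082     ]))]
scene wheel_axis [(0.74, [325.7, 240.8], array([ 0.54652608, -0.00222051,  0.082     ]))]
[]
pred mark [304.88597878 248.49128672]
```

```bash
python3 -c "
from workcell import bot
print(bot.job_done())"
```

```text
the job is handed in; nothing more can be done
None
```

The job is handed in (verdict not shown): the high spot is stopped under the pointer, pushed out about 2.6 mm by my image measurement. The marker was set down with 6.5 N about 3–7 mm from my estimates of the mark spot; its uprightness was not checked by eye after release, and the arm is clear.

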